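# Level the kitchen balance with the jars and the leaning shaker

## Robot

A 7-joint arm with a two-finger parallel gripper is mounted at the origin on a cart in front of the work surface, level with it; the furniture and walls round the work are solid. World frame = base frame: x ahead of the robot, y to its left, z up, the work surface at z = 0. Lengths are in m, angles in rad, forces in N, time in s.
With the tool pointing down it reaches from about 0.425 to 0.875 m from the base axis. Payload 4.7 kg.
Tool frame: the origin (TCP) lies at the very end of the fingers, on their centre line; the grasp point (between the pads) lies 19 mm behind it; z points along the fingers, y is the line along which they close (so a half turn about z gives the same grasp; the last joint's range is limited). The gripper opens to 87 mm and grips with 3 to 60 N. Pads are 19 mm wide; open, the fingers measure 117 mm over their backs; the gripper's body (75 mm by 190 mm) begins 51 mm behind the grasp point.
Start: joints at [-1.246, 0.321, -0.07, 1.45, 0.023, 1.371, -0.057], TCP at [0.199, 0.619, 0.223] pointing down, gripper open.
Joint ranges: [-2.86, 2.86], [-0.3, 2.09], [-1.38, 1.24], [0.06, 2.45], [-1.56, 4.7], [0.09, 2.05], [-2.69, 2.69]. Speed limits (rad/s): [2.57, 2.57, 3.14, 3.14, 3.14, 3.14, 3.14].

## Interface

Orientations are given as a rotation vector (axis times angle).
In Python, from bench import ctrl, get_image, job gives the robot as it stands.
- The arm moves only by the shell command python3 -m crank 'ROWS' [FORCE]. ROWS is JSON, a list that holds one entry, the list of rows, each a list of 5 numbers: the shift along the tool's x, y, z in mm, then the turn about the tool's z in rad, then the closure, from -1 (fully open) to 1 (shut), so that 0 is half open. A call has 1 to 10 rows; each row shifts and turns the commanded pose from where the row before left it, along the tool's axes as they then stand; what a row does not reach is not made up. A row lasts 1/12 s, in which the tool goes at most 41.7 mm and 7.16 degrees, less where a joint would pass 70% of its speed; a pose out of reach is approached as far as the arm can. A call with a gripper value outside its range is refused whole. The fingers move at their own pace and stop on an object; FORCE is the grip in N (left out, the last holds). Time passes only in rows, so rows that do not move let the fingers close. It gives the time, the measured TCP pose, the force, the opening and the grip force at its end, in the units of the state.
- ctrl.get_state(): the state, without advancing time (a new reading comes with each control period).
- get_image(name): name is "scene" or "side" or "wrist"; returns a dict with "pixels" (420x560x3 uint8, red, green, blue), "fx", "fy", "cx", "cy" (pixels), "T" (4x4, takes a point from camera to world coordinates); the wrist camera has in their place "T_tool_cam" (4x4, takes a point from camera to tool coordinates, whose origin is the TCP and whose axes are the flange's). Camera axes: x right, y down, z forward; pixel columns grow to the right and rows downward; lengths in m; the calibration is good to about 2 mm. A picture is of the moment at which its call begins: read the wrist's pose just before it. There is no depth.
- job.close_job(): hands the job in; it is judged then, once.
The state is a dict: "time": time; "joint_positions": joint angles; "qd": joint speeds; "joint_torque": joint torques, N m; "position": TCP position; "tool_rot": TCP orientation; "ft_force": force on the tool from outside, world axes, zero at the start; "torque": the same for the moment, N m; "grip_width": opening from 0.0 (shut) to 1.0 (fully open); "grip_force": force on a finger pad.
Only numpy, scipy, OpenCV 4.12 (cv2) and the standard library are available. Lean on these libraries where they do the work, as an engineer would, in place of code of your own. Each camera call takes 0.05 s, during which the arm holds its last target. There are 200 camera calls.

## Task

Share the four jars that stand on the kitchen balance, and the salt shaker, into two portions of equal weight: take the shaker out of its sloping holder and stand it on a pan too, and move jars from one pan to the other until the balance sits level. At the end all five must stand upright on the pans; set them down without dropping them or knocking any over, and leave the other things on the worktop where they are.

Things in the scene. Friction and masses are not known exactly. Their poses are not given: they have to be found in the camera images.
- scale: Fixed red two-pan balance. Origin: centre of its underside; +y towards its left pan, +x away from the robot (yaw within 0.15). Base 110x300, housing 120x96x60 mm, white pointer dial on top to 92 mm. Linkage keeps the pans horizontal; where a jar stands on a pan makes no difference. Two jars start on each pan, at scale x = -0.055 and +0.055 (within 5 mm), near y = +-0.12
- scale_beam (a joint): Beam tilt in rad, shown by the red needle: 0 level, positive = left pan up (right side heavier), stops at +-0.08. Softly sprung and damped: about 0.10 rad per 100 g of difference, settles in about 1.5 s; a pan moves 0.12 m x this angle (10 mm at the stop) and yields to a light push
- pan_left_floor (a point): Centre of the left pan's floor, where jars stand: steel tray 210 mm (scale x) by 110 mm (scale y), rims 6 mm high, centred at scale y = +0.12; floor 60 mm above the worktop when level. Axes as the scale's. Beware: wall cupboards overhang the rear of the worktop (from about x = 0.65, underside about 0.49 m up)
- pan_right_floor (a point): Centre of the right pan's floor, likewise, at scale y = -0.12
- jam_jar: Jam jar, glass with red jam and a yellow lid, 62 x 67 mm, 86 mm tall, the heaviest, 260 g. Origin: centre of its underside, z up. Starts upright on one of the pans
- spice_green: Green-label spice jar, clear glass round jar, black lid, black and green label, 41 mm diameter, 105 mm tall, 110 g; smooth upright sides. Origin: centre of its underside, z up. Starts upright on one of the pans
- spice_blue: Blue-label spice jar, clear glass round jar, black lid, blue label, 41 mm diameter, 105 mm tall, 110 g; smooth upright sides. Origin: centre of its underside, z up. Starts upright on one of the pans
- spice_red: Red-label spice jar, clear glass round jar, black lid, red and yellow label, gold top on the lid, 41 mm diameter, 105 mm tall, 110 g; smooth upright sides. Origin: centre of its underside, z up. Starts upright on one of the pans
- salt_shaker: Salt shaker, clear round body with grey top, 44 mm diameter up to 66 mm above its underside, then a domed top 34 mm wide, 90 mm tall in all, 70 g. Origin: centre of its underside, z along its axis to the top. Starts in the holder, leaning about 35 degrees from upright; must be drawn out along its own axis
- holder: Fixed wooden holder, base 130x85 mm, one square pocket 50 mm wide leaning 35 degrees: its mouth looks up and towards holder -x (roughly to the left of the robot, +y). Origin: underside, near the centre, z up. Pocket side walls (at holder +-y, 62 mm over them) and back wall reach 28 mm up the shaker, the low front wall (-x) 40 mm. The shaker's sides at holder +-y are free above that
- fruit_tub: Bystander: white yogurt tub with cherries, 72 mm wide, 71 mm tall; origin underside. Leave alone
- tin: Bystander: turquoise food tin, 75 mm diameter, 58 mm tall; origin underside. Leave alone
- timer: Bystander: red and cream egg timer, 61 mm wide, 66 mm tall; origin underside. Leave alone
Things that resemble listed ones, but are neither listed nor needed, are in the scene too. Leave any orange or pink look-alike of the spice_red alone.

How it is judged:
By the outcome, as a careful person would: the job done as asked, in the order asked, and still so for the second after the job is handed in, with the robot touching nothing.
It also fails if it takes over 64 s, if anything falls off the work surface, if the arm or the gripper's body presses on something with over 40 N, if the wrist force passes 120 N, or if a joint passes its speed limit or range.

## Working session

There is one attempt and no reset: what is moved stays moved. The work goes in short steps, Python scripts to look and compute and a shell command to move; the robot and the scene stay as the last step left them, time stands still between calls to the robot, and variables do not carry over. Pictures are saved under pics/ and viewed, at most 10 in all, crops included, and the job is handed in when it is done.

```bash
mkdir -p pics; ls; python3 - <<'E'
from bench import ctrl,get_image
import cv2,numpy as np,pickle
s=ctrl.get_state();print(s)
d={}
for n in("scene","side","wrist"):
    im=get_image(n);d[n]=im
    cv2.imwrite(f"pics/{n}0.png",im["pixels"][:,:,::-1]);print(n,{k:np.round(v,4).tolist() for k,v in im.items() if k!="pixels"})
pickle.dump(d,open("d0.pkl","wb"))
E
```

```text
pics
{'time': 0.0, 'joint_positions': array([-1.24589441,  0.3218368 , -0.07006685,  1.45166594,  0.02262646,
        1.37077107, -0.05689829]), 'qd': array([-6.27659117e-05, -1.65102320e-03,  5.70821457e-04,  7.12438111e-04,
       -1.17359770e-03,  7.65360669e-04, -6.00041730e-05]), 'joint_torque': array([ 8.08609566e-04, -4.91279376e+01, -4.03440781e-01, -3.12542689e+01,
       -6.38661068e-02,  4.34962485e-02,  1.88042814e-04]), 'position': array([0.19868596, 0.61832142, 0.22145695]), 'tool_rot': array([-4.86186315e-01, -3.10357444e+00,  2.96439885e-03]), 'ft_force': array([-0.29262144,  0.73892696,  0.18763255]), 'torque': array([ 0.01998101, -0.02611628,  0.02433356]), 'grip_force': 0.0, 'grip_width': 0.9971860240704934}
scene {'fx': 408.224, 'fy': 408.224, 'cx': 268.8588, 'cy': 209.9096, 'T': [[0.439, -0.5575, 0.7046, -0.3518], [-0.8984, -0.265, 0.3501, -0.4668], [-0.0084, -0.7868, -0.6172, 0.8056], [0.0, 0.0, 0.0, 1.0]]}
side {'fx': 497.8819, 'fy': 497.8819, 'cx': 278.9039, 'cy': 201.3141, 'T': [[0.9942, -0.0607, 0.0883, 0.3889], [-0.1072, -0.5514, 0.8273, -1.2088], [-0.0015, -0.832, -0.5547, 0.8741], [0.0, 0.0, 0.0, 1.0]]}
wrist {'fx': 370.773, 'fy': 370.773, 'cx': 277.8495, 'cy': 208.9394, 'T_tool_cam': [[-0.0019, -0.9553, -0.2956, 0.081], [1.0, -0.0022, 0.0005, 0.0016], [-0.0011, -0.2955, 0.9553, -0.1624], [0.0, 0.0, 0.0, 1.0]]}
```

View pics/scene0.png

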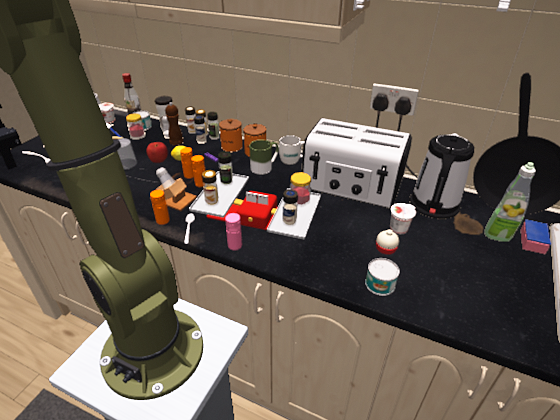

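View pics/side0.png

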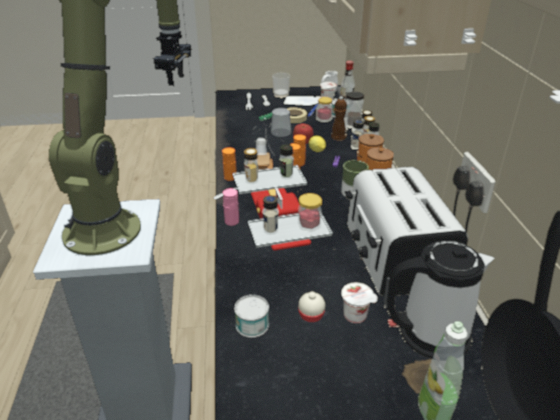

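The scene picture shows the balance at about (255,207). Red is at (209,186) and green at (225,165) on the left pan; jam at (300,185) and blue at (290,205) are on the right. The holder is at (177,190), with orange and pink look-alikes around it. I'll zoom in and check the side view.

```bash
python3 - <<'E'
import cv2
a=cv2.imread("pics/scene0.png")[120:270,140:340];b=cv2.imread("pics/side0.png")[120:260,200:350]
a=cv2.resize(a,(800,600),interpolation=cv2.INTER_CUBIC);cv2.imwrite("pics/sc.png",a)
b=cv2.resize(b,(640,597),interpolation=cv2.INTER_CUBIC);cv2.imwrite("pics/sd.png",b)
E
```

```text
(no output)
```

View pics/sc.png

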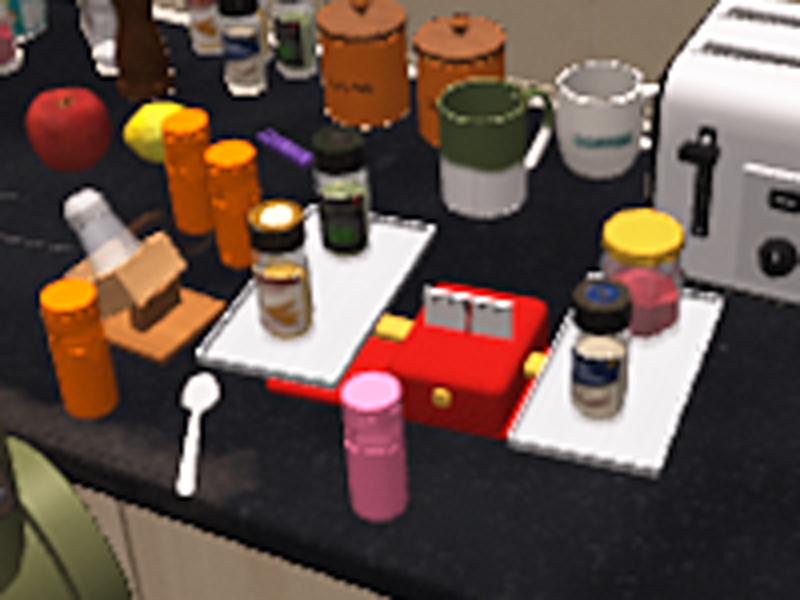

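View pics/sd.png

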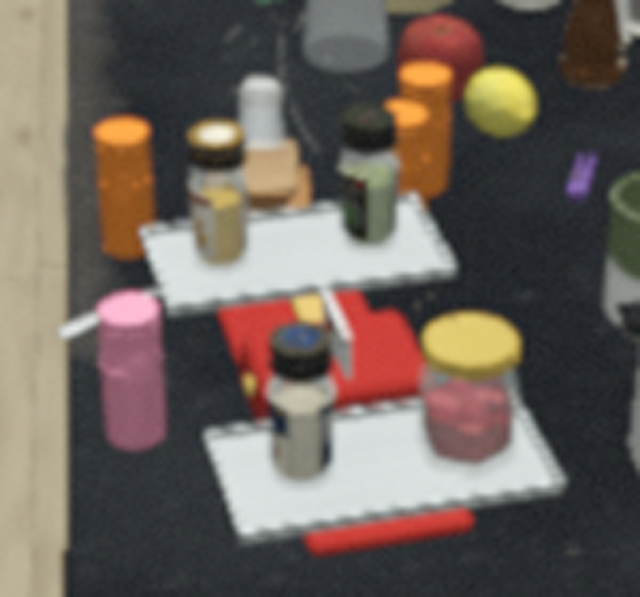

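Left pan holds red (front) and green (rear); right pan holds blue (front) and jam (rear). Three spice jars (330 g) balance jam plus shaker (330 g), so the shaker goes to the right pan and blue to the left. Next I'll triangulate.

```bash
cat > h.py <<'E'
import numpy as np,pickle
def ray(im,p):
    d=im["T"][:3,:3]@np.array([(p[0]-im["cx"])/im["fx"],(p[1]-im["cy"])/im["fy"],1.]);return im["T"][:3,3],d/np.linalg.norm(d)
def tri(a,b):
    A=0;B=0
    for o,d in(a,b):
        P=np.eye(3)-np.outer(d,d);A=A+P;B=B+P@o
    x=np.linalg.solve(A,B);return x,max(np.linalg.norm((np.eye(3)-np.outer(d,d))@(x-o)) for o,d in(a,b))
def plane(r,z): o,d=r;return o+d*(z-o[2])/d[2]
E
python3 - <<'E'
from h import *
D=pickle.load(open("d0.pkl","rb"))
S=lambda p:ray(D["scene"],(p[0]/4+140,p[1]/4+120))
Q=lambda p:ray(D["side"],(p[0]*150/640+200,p[1]*140/597+120))
P=dict(red=((278,212),(216,133)),green=((338,142),(369,120)),blue=((602,298),(300,338)),jam=((643,230),(471,335)),shk=((80,203),(262,88)),
oA=((68,292),(123,128)),oB=((186,122),(426,75)),oC=((230,152),(405,112)),pink=((371,388),(130,308)),
LFl=((198,358),(143,232)),LFr=((333,383),(165,305)),LRr=((437,228),(455,268)),LRl=((308,207),(420,198)),
RFl=((508,437),(207,433)),RFr=((660,473),(240,535)),RRr=((722,295),(563,488)))
for k,(a,b) in P.items():
    x,e=tri(S(a),Q(b));print(k,x.round(3),round(e,4))
for p in((225,305),(165,357)):print(plane(S(p),.008).round(3))
E
```

```text
red [0.446 0.115 0.175] 0.0019
green [0.556 0.133 0.169] 0.0014
blue [ 0.482 -0.119  0.151] 0.0003
jam [ 0.592 -0.104  0.136] 0.0001
shk [0.495 0.345 0.092] 0.0015
oA [0.38  0.265 0.103] 0.0008
oB [0.627 0.333 0.101] 0.0009
oC [0.602 0.271 0.101] 0.0009
pink [0.379 0.006 0.102] 0.0012
LFl [0.391 0.162 0.069] 0.0005
LFr [0.403 0.054 0.073] 0.0011
LRr [0.613 0.082 0.072] 0.001
LRl [0.604 0.2   0.064] 0.0014
RFl [ 0.425 -0.075  0.053] 0.0011
RFr [ 0.438 -0.184  0.052] 0.0001
RRr [ 0.648 -0.153  0.051] 0.0038
[0.521 0.235 0.008]
[0.442 0.239 0.008]
```

```bash
cat >> h.py <<'E'
from scipy.spatial.transform import Rotation as R
def go(target,yhead=None):
    from bench import ctrl
    s=ctrl.get_state();M=R.from_rotvec(s["tool_rot"]).as_matrix()
    print("t",round(s["time"],2),"pos",s["position"].round(4),"yhead",np.degrees(np.arctan2(M[1,1],M[0,1])).round(2),"tilt",M[:,2].round(4),"f",s["ft_force"].round(1),"w",round(s["grip_width"],3),"gf",round(float(s["grip_force"]),1))
    for t in np.atleast_2d(target): print("tool mm",(M.T@(t-s["position"])*1000).round(1))
    if yhead is not None:
        a=np.arctan2(M[1,1],M[0,1])-np.radians(yhead);a=(a+np.pi/2)%np.pi-np.pi/2;print("turn",a.round(3))
E
python3 -m crank '[[[-34,-20.4,0,0,-1],[-34,-20.4,0,0,-1],[-34,-20.4,0,0,-1],[-34,-20.4,0,0,-1],[-34,-20.4,0,0,-1],[-34,-20.4,0,0,-1],[-34,-20.4,0,0,-1],[-34,-20.4,0,0,-1],[-34,-20.4,0,0,-1],[-34,-20.4,0,0,-1]]]' 15
python3 -m crank '[[[-34,-20.4,0,0,-1],[0,0,0,0.12,-1],[0,0,0,0.12,-1],[0,0,0,0.12,-1],[0,0,0,0.12,-1],[0,0,0,0.12,-1],[0,0,0,0.12,-1],[0,0,0,0.12,-1],[0,0,0,0.12,-1],[0,0,0,0.12,-1]]]'
python3 -m crank '[[[0,0,0,0.12,-1],[0,0,0,0.11,-1],[0,0,0,0,-1]]]'
python3 - <<'E'
from h import *
go((.487,.29,.22),-3)
from bench import get_image,ctrl
import cv2
s=ctrl.get_state();im=get_image("wrist");cv2.imwrite("pics/w1.png",im["pixels"][:,:,::-1]);pickle.dump((s,im),open("w1.pkl","wb"))
E
```

```text
time: 0.98
position: [0.461, 0.3189, 0.2225]
tool_rot: [-0.486, -3.104, -0.0]
ft_force: [0.1, 1.0, 0.1]
grip_width: 0.999
grip_force: 0.0
time: 1.82
position: [0.4861, 0.2908, 0.2222]
tool_rot: [-2.02, -2.406, 0.001]
ft_force: [-0.1, -0.2, -0.1]
grip_width: 0.998
grip_force: 0.0
time: 2.07
position: [0.4861, 0.2907, 0.2223]
tool_rot: [-2.279, -2.162, 0.001]
ft_force: [-0.8, 0.3, 0.2]
grip_width: 1.0
grip_force: 0.0
t 2.07 pos [0.4861 0.2907 0.2223] yhead -3.02 tilt [-4.e-04 -3.e-04 -1.e+00] f [-0.8  0.3  0.2] w 1.0 gf 0.0
tool mm [-0.7  1.   2.3]
turn -0.0
```

View pics/w1.png

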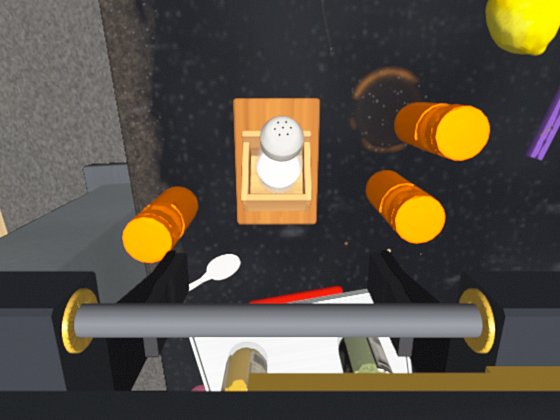

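The wrist view shows the holder base at about (235–320, 98–224), squared to the tool. The shaker dome is at (282,138), and the orange jars are well to the sides.

```bash
cat >> h.py <<'E'
def wray(s,im,p):
    M=np.eye(4);M[:3,:3]=R.from_rotvec(s["tool_rot"]).as_matrix();M[:3,3]=s["position"]
    return ray(dict(im,T=M@im["T_tool_cam"]),p)
E
python3 - <<'E'
from h import *
s,im=pickle.load(open("w1.pkl","rb"))
for n,p,z in [("c",(235,98),.008),("c",(320,98),.008),("c",(317,224),.008),("c",(237,224),.008),("dome",(282,138),.086),("wallL",(242,145),.05),("wallR",(311,145),.05),("orB",(463,133),.1),("orC",(416,218),.1),("orA",(150,240),.1)]:
    print(n,plane(wray(s,im,p),z).round(4))
E
```

```text
c [0.4496 0.3726 0.008 ]
c [0.5322 0.3681 0.008 ]
c [0.5262 0.2383 0.008 ]
c [0.4402 0.243  0.008 ]
dome [0.4929 0.3404 0.086 ]
wallL [0.457  0.3322 0.05  ]
wallR [0.5188 0.3288 0.05  ]
orB [0.6296 0.3382 0.1   ]
orC [0.5979 0.2721 0.1   ]
orA [0.3799 0.2649 0.1   ]
```

```bash

python3 -m crank '[[[36.4,1,0,0,-1],[0,0,35,0,-1],[0,0,35,0,-1],[0,0,35,0,-1],[0,0,30,0,-1],[0,0,20,0,-1],[0,0,15,0,-1],[0,0,8,0,-1],[0,0,0,0,-1]]]' 12
python3 -m crank '[[[0,0,0,0,0.3],[0,0,0,0,0.3],[0,0,0,0,0.3],[0,0,0,0,0.3],[0,0,0,0,0.3],[0,0,0,0,0.3],[0,0,0,0,0.3],[0,0,0,0,0.3]]]' 12
```

```text
time: 2.87
position: [0.4878, 0.3262, 0.0425]
tool_rot: [-2.274, -2.167, 0.006]
ft_force: [-0.2, -0.3, -0.3]
grip_width: 1.003
grip_force: 0.0
time: 3.53
position: [0.4866, 0.3279, 0.0454]
tool_rot: [-2.273, -2.164, 0.005]
ft_force: [-6.7, 0.2, 5.7]
grip_width: 0.702
grip_force: 12.0
```

```bash

python3 -m crank '[[[0,0,0,0,-1],[0,0,0,0,-1],[0,0,0,0,-1],[5,0,-8,0,-1],[0,0,0,0,0.3],[0,0,0,0,0.3],[0,0,0,0,0.3],[0,0,0,0,0.3],[0,0,0,0,0.3],[0,0,0,0,0.3]]]' 6
python3 -m crank '[[[0,0,0,0,0.3],[0,0,0,0,0.3]]]' 6
python3 - <<'E'
from h import *
import cv2
go((.489,.327,.05))
from bench import get_image
im=[get_image(n)["pixels"] for n in("side","wrist")]
a=cv2.resize(im[0][110:220,200:350],(750,550),interpolation=cv2.INTER_CUBIC)
cv2.imwrite("pics/g1.png",a[:,:,::-1]);cv2.imwrite("pics/g1w.png",im[1][:,:,::-1])
E
```

```text
time: 4.37
position: [0.4893, 0.332, 0.0524]
tool_rot: [2.276, 2.165, -0.0]
ft_force: [-0.6, 0.3, -0.5]
grip_width: 0.628
grip_force: 0.0
time: 4.53
position: [0.4893, 0.3321, 0.0525]
tool_rot: [-2.276, -2.165, 0.0]
ft_force: [0.4, 0.3, 0.4]
grip_width: 0.482
grip_force: 0.0
t 4.53 pos [0.4893 0.3321 0.0525] yhead -2.87 tilt [-1.e-04 -1.e-04 -1.e+00] f [0.4 0.3 0.4] w 0.482 gf 0.0
tool mm [-5.1 -0.1  2.5]
```

```bash

python3 -m crank '[[[0,0,0,0,0.3],[0,0,0,0,0.3],[0,0,0,0,0.3]]]' 12
```

```text
time: 4.88
position: [0.4894, 0.3321, 0.0526]
tool_rot: [2.276, 2.165, 0.0]
ft_force: [0.6, -0.7, -0.0]
grip_width: 0.44
grip_force: 11.5
```

View pics/g1w.png

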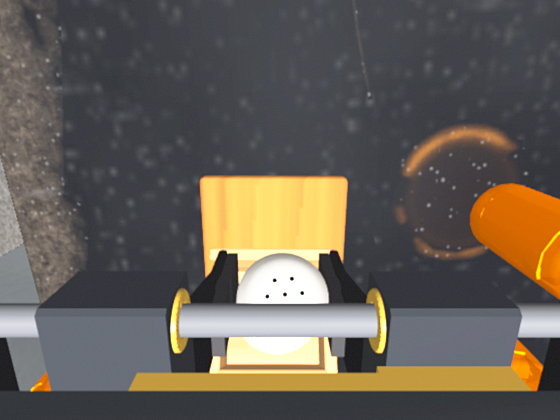

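```bash
python3 - <<'E'
import cv2,numpy as np
from bench import get_image
a=get_image("side")["pixels"][120:190,225:295];b=get_image("scene")["pixels"][145:225,140:220]
m=np.hstack([cv2.resize(x,(400,400),interpolation=cv2.INTER_CUBIC) for x in(a,b)])
cv2.imwrite("pics/g2.png",m[:,:,::-1])
E
```

```text
(no output)
```

View pics/g2.png

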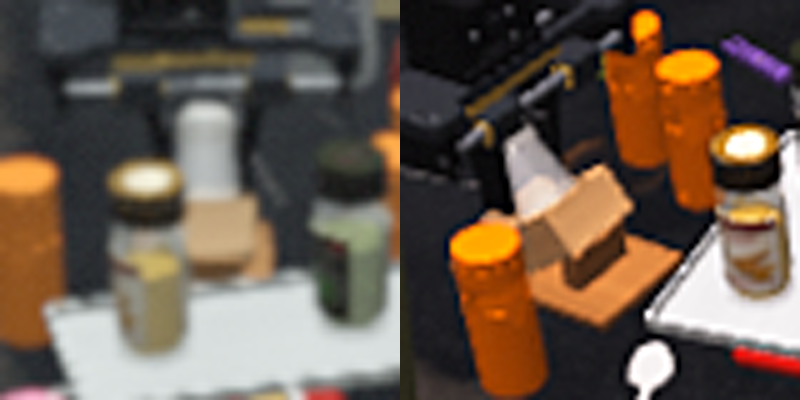

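The shaker body tapers, so a 38 mm grip on its upper body makes sense. The fingers sit evenly on both sides, so I'll draw it out along its axis.

```bash

python3 -m crank '[[[1.5,0,-2,0,0.3],[3,0,-4.3,0,0.3],[4,0,-5.7,0,0.3],[4,0,-5.7,0,0.3],[5,0,-7.1,0,0.3],[5,0,-7.1,0,0.3],[5,0,-7.1,0,0.3],[5,0,-7.1,0,0.3],[5,0,-7.1,0,0.3],[0,0,0,0,0.3]]]' 15
python3 - <<'E'
import cv2,numpy as np
from bench import get_image
a=get_image("side")["pixels"][90:190,210:310];b=get_image("scene")["pixels"][125:225,120:220];w=get_image("wrist")["pixels"]
m=np.hstack([cv2.resize(x,(400,400),interpolation=cv2.INTER_CUBIC) for x in(a,b)])
cv2.imwrite("pics/g3.png",m[:,:,::-1])
E
```

```text
time: 5.82
position: [0.4918, 0.372, 0.1079]
tool_rot: [-2.274, -2.167, -0.006]
ft_force: [-0.4, -0.1, -0.2]
grip_width: 0.432
grip_force: 14.5
```

View pics/g3.png

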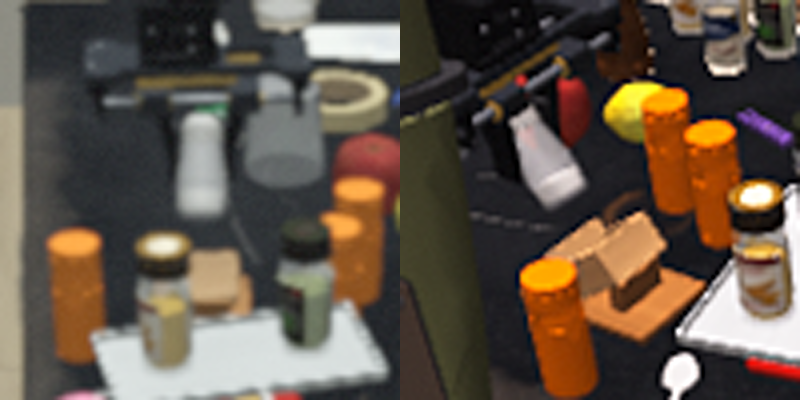

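The shaker is out of the holder and still leaning. I'll triangulate its ends to see where along it the grip sits.

```bash
python3 - <<'E'
from h import *
D=pickle.load(open("d0.pkl","rb"))
for n,a,b in(("bot",(160.5,173),(260.2,142)),("dome",(151,156),(260,121))):
    x,e=tri(ray(D["scene"],a),ray(D["side"],b));print(n,x.round(4),round(e,4))
go((.489,.45,.12))
E
```

```text
bot [0.4896 0.3403 0.0882] 0.0007
dome [0.4911 0.3673 0.1496] 0.0043
t 5.97 pos [0.4911 0.3693 0.1056] yhead -2.87 tilt [-2.e-04 -5.e-04 -1.e+00] f [ 0.2  0.6 -0.8] w 0.436 gf 14.4
tool mm [ 80.5  -6.2 -14.4]
```

```bash

python3 -m crank '[[[25,0,0,0,0.3],[30,0,0,0,0.3],[20,0,0,0,0.3],[0,0,15,0,0.3],[0,0,20,0,0.3],[0,0,15,0,0.3],[0,0,10,0,0.3],[0,0,0,0,0.3]]]' 8
python3 -m crank '[[[0,0,4,0,0.3],[0,0,3,0,0.3],[0,0,2,0,0.3],[0,0,2,0,0.3],[0,0,0,0,0.3]]]' 5
```

```text
time: 6.63
position: [0.4934, 0.4424, 0.0424]
tool_rot: [2.277, 2.164, -0.009]
ft_force: [-0.1, -0.5, -1.0]
grip_width: 0.439
grip_force: 7.7
time: 7.05
position: [0.495, 0.4446, 0.035]
tool_rot: [-2.276, -2.165, -0.001]
ft_force: [-0.2, -0.2, -0.3]
grip_width: 0.442
grip_force: 4.8
```

```bash

python3 -m crank '[[[0,0,2,0,0.3],[0,0,0,0,0.3]]]' 5;python3 -m crank '[[[0,0,2,0,0.3],[0,0,0,0,0.3]]]' 5; python3 -m crank '[[[0,0,2,0,0.3],[0,0,0,0,0.3]]]' 5
python3 - <<'E'
from h import *
go((.489,.45,.03))
E
```

```text
time: 7.22
position: [0.4949, 0.4445, 0.0328]
tool_rot: [-2.276, -2.165, -0.0]
ft_force: [0.2, 0.2, -0.0]
grip_width: 0.437
grip_force: 4.8
time: 7.38
position: [0.4953, 0.4451, 0.0312]
tool_rot: [-2.276, -2.165, -0.002]
ft_force: [-1.1, 0.1, 1.1]
grip_width: 0.439
grip_force: 4.9
time: 7.55
position: [0.4955, 0.4465, 0.0303]
tool_rot: [-2.275, -2.165, -0.006]
ft_force: [-0.7, 1.6, 4.7]
grip_width: 0.445
grip_force: 5.0
t 7.55 pos [0.4955 0.4465 0.0303] yhead -2.83 tilt [ 0.0019  0.0035 -1.    ] f [-0.7  1.6  4.7] w 0.445 gf 5.0
tool mm [ 3.2 -6.7  0.3]
```

```bash

python3 -m crank '[[[-4.5,0,-0.8,0,0.3],[-4.5,0,0,0,0.3],[-4.5,0,0,0,0.3],[-4.5,0,0.5,0,0.3],[-4.5,0,1,0,0.3],[-4.5,0,1.3,0,0.3],[0,0,0,0,0.3]]]' 5
python3 -m crank '[[[-3,0,1,0,0.3],[-2,0,1,0,0.3],[0,0,1,0,0.3],[0,0,0,0,0.3]]]' 5
python3 - <<'E'
import cv2,numpy as np
from bench import get_image
a=get_image("side")["pixels"][90:190,210:310];b=get_image("scene")["pixels"][125:225,90:190]
m=np.hstack([cv2.resize(x,(400,400),interpolation=cv2.INTER_CUBIC) for x in(a,b)])
cv2.imwrite("pics/g4.png",m[:,:,::-1])
g=b[:,:,1].astype(int);sat=b.max(2).astype(int)-b.min(2)
print("\n".join("".join("#" if (g[i,j]>110 and sat[i,j]<45) else "." for j in range(0,70)) for i in range(10,60)))
E
```

```text
time: 8.13
position: [0.4948, 0.4214, 0.0299]
tool_rot: [-2.273, -2.164, -0.013]
ft_force: [-0.6, 6.0, 8.8]
grip_width: 0.408
grip_force: 5.7
time: 8.47
position: [0.4937, 0.4166, 0.0263]
tool_rot: [-2.272, -2.164, -0.011]
ft_force: [-1.0, 4.9, 9.0]
grip_width: 0.42
grip_force: 5.9
......................................................................
......................................................................
......................................................................
........................................#####.........................
......................................................................
......................................................................
......................................................................
......................................................................
......................................................................
......................................................................
......................................................................
....................................
[... 2032 characters left out ...]
................................................######.......
......................................................................
........................................................##............
........................................................##............
.......................................................##.............
.......................................................##..##.........
........................................................##########....
.......................................................###########....
.......................................................############...
.......................................................############...
```

View pics/g4.png

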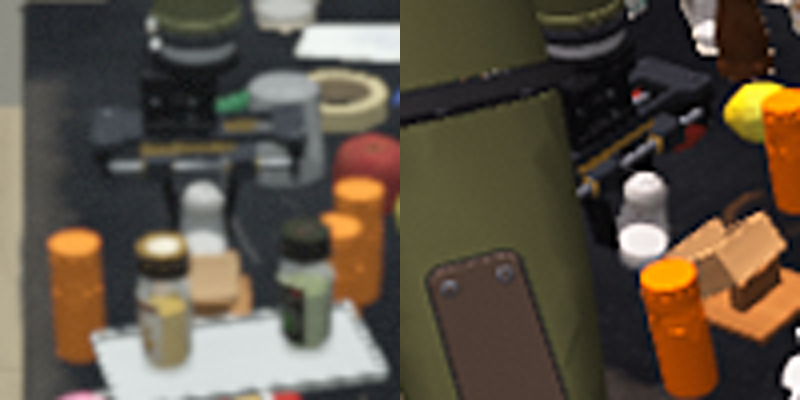

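The shaker now stands upright beside the holder, at (643,215) in the right panel. I'll release it so it settles flat, and measure it by mask.

```bash

python3 -m crank '[[[0,0,-0.5,0,0],[0,0,-0.5,0,-0.2],[0,0,-1,0,-0.2],[0,0,0,0,-0.2],[0,0,0,0,-0.2]]]' 5
python3 - <<'E'
from h import *
import cv2
from bench import get_image,ctrl
go((.489,.415,.03))
s=ctrl.get_state();W=get_image("wrist");S=get_image("scene");Q=get_image("side")
def mask(im,box):
    x0,y0,x1,y1=box;p=im["pixels"].astype(int);m=np.zeros(p.shape[:2],np.uint8)
    m[y0:y1,x0:x1]=((p.min(2)>120)&(p.max(2)-p.min(2)<40))[y0:y1,x0:x1]
    n,l,st,c=cv2.connectedComponentsWithStats(m)
    for i in range(1,n):
        if st[i,4]>15:print(st[i].tolist(),c[i].round(1))
print("side");mask(Q,(245,128,275,175));print("scene");mask(S,(138,150,160,200));print("wrist");mask(W,(180,150,380,420))
cv2.imwrite("pics/w5.png",W["pixels"][:,:,::-1])
E
```

```text
time: 8.98
position: [0.4932, 0.4115, 0.025]
tool_rot: [2.277, 2.164, -0.003]
ft_force: [0.8, 0.7, 1.0]
grip_width: 0.593
grip_force: 0.0
t 8.98 pos [0.4932 0.4115 0.025 ] yhead -2.91 tilt [-9.0e-04 -1.5e-03 -1.0e+00] f [0.8 0.7 1. ] w 0.593 gf 0.0
tool mm [ 3.3 -4.4 -5. ]
side
[256, 131, 13, 23, 182] [260.7 142.5]
[247, 150, 7, 3, 19] [250.3 151. ]
[245, 160, 13, 5, 41] [251. 162.]
[257, 168, 18, 7, 106] [265.9 171.5]
scene
[143, 174, 12, 17, 134] [148.1 182.1]
wrist
[234, 227, 93, 77, 5843] [279.6 270.3]
[180, 306, 200, 67, 10017] [281.2 333. ]
```

```bash
python3 - <<'E'
from h import *
import cv2
from bench import get_image
D=pickle.load(open("d0.pkl","rb"))
for n,a,b in(("dome",(151.5,172.5),(260.75,138.5)),("base",(150.7,185),(261,151))):
    x,e=tri(ray(D["scene"],a),ray(D["side"],b));print(n,x.round(4),round(e,4))
a=get_image("side")["pixels"][120:170,235:285];b=get_image("scene")["pixels"][155:205,130:180];w=cv2.imread("pics/w5.png")[:,:,::-1]
m=np.hstack([cv2.resize(x,(280,280),interpolation=cv2.INTER_CUBIC) for x in(a,b)])
w=cv2.resize(w[150:400,150:420],(302,280));cv2.imwrite("pics/g5.png",np.hstack([m[:,:,:],w])[:,:,::-1][:, :800])
E
```

```text
dome [0.4941 0.3834 0.0779] 0.0013
base [0.4955 0.4009 0.0202] 0.0002
```

View pics/g5.png

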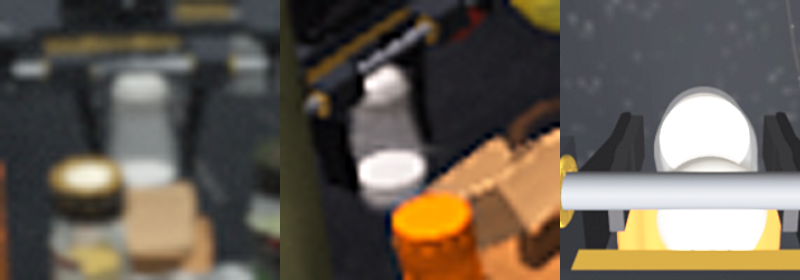

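The last picture shows the shaker upright between the open fingers: dome under the bar, white salt disc below it. That was my last view, so I'll use masks from here. I'll regrip and lift, checking that it comes up and where its base is.

```bash

python3 -m crank '[[[0,0,0,0,0.3],[0,0,0,0,0.3],[0,0,0,0,0.3],[0,0,0,0,0.3],[0,0,0,0,0.3],[0,0,0,0,0.3]]]' 12
python3 -m crank '[[[0,0,-8,0,0.3],[0,0,-15,0,0.3],[0,0,-25,0,0.3],[0,0,-30,0,0.3],[0,0,-30,0,0.3],[0,0,-22,0,0.3],[0,0,0,0,0.3]]]' 12
python3 - <<'E'
from h import *
from bench import get_image
import cv2
D=pickle.load(open("d0.pkl","rb"))
for n,a,b in(("dome",(148.6,170.2),(259.6,135.7)),("base",(150,185.4),(260.4,151.3))):
    x,e=tri(ray(D["scene"],a),ray(D["side"],b));print(n,x.round(4),round(e,4))
go((.489,.415,.18))
for n,(x0,y0,x1,y1) in(("scene",(100,100,200,190)),("side",(235,90,290,150))):
    im=get_image(n)["pixels"];c=im[y0:y1,x0:x1].astype(int)
    m=(c.min(2)>105)&(c.max(2)-c.min(2)<45);print(n)
    print("\n".join("%3d "%(y0+i)+"".join("#" if v else "." for v in r) for i,r in enumerate(m) if r.any()))
E
```

```text
time: 9.73
position: [0.4934, 0.4126, 0.0258]
tool_rot: [2.276, 2.165, 0.0]
ft_force: [0.3, 0.3, -0.3]
grip_width: 0.476
grip_force: 12.0
time: 10.32
position: [0.4961, 0.4147, 0.1627]
tool_rot: [-2.276, -2.165, -0.017]
ft_force: [1.1, 0.4, -0.2]
grip_width: 0.476
grip_force: 12.0
dome [0.4909 0.3907 0.0861] 0.0008
base [0.4936 0.4025 0.0188] 0.0007
t 10.32 pos [0.4961 0.4147 0.1627] yhead -2.88 tilt [ 0.0075  0.0074 -0.9999] f [ 1.1  0.4 -0.2] w 0.476 gf 12.0
tool mm [  0.1  -7.  -17.3]
scene
101 .........................................#..........................................................
102 ......................................................................##............................
103 .....................................................................####...........................
104 ......................................................................#.............................
105 .............................................................######.................................
106 ..............................................................#####.....
[... 7373 characters left out ...]
.....##########........#################
122 ......................#######.........#################
123 ......................................#################
124 .....................................##################
125 ......................................#################
126 ......................................#################
127 ......................................#################
128 .....................................##################
129 .....................................###...........####
130 .....................................................##
133 .........................................#.............
149 ...............##......................................
```

Placing at this grip height would bring the gripper body down onto the blue jar's lid. I'll set the shaker back down and regrip 16 mm higher.

```bash

python3 -m crank '[[[0,0,30,0,0.3],[0,0,35,0,0.3],[0,0,30,0,0.3],[0,0,20,0,0.3],[0,0,10,0,0.3],[0,0,5,0,0.3],[0,0,4,0,0.3],[0,0,2,0,0.3],[0,0,0,0,0.3]]]' 12
python3 -m crank '[[[0,0,1,0,-0.3],[0,0,0,0,-0.3],[0,0,0,0,-0.3],[0,0,0,0,-0.3],[0,0,-5,0,-0.3],[0,0,-6,0,-0.3],[0,0,-6,0,-0.3],[0,0,0,0,-0.3]]]' 12
python3 -m crank '[[[0,0,0,0,0.4],[0,0,0,0,0.4],[0,0,0,0,0.4],[0,0,0,0,0.4],[0,0,0,0,0.4],[0,0,0,0,0.4],[0,0,0,0,0.4],[0,0,0,0,0.4]]]' 15
```

```text
time: 11.17
position: [0.4917, 0.4123, 0.0213]
tool_rot: [-2.275, -2.164, 0.005]
ft_force: [-3.4, -3.4, 7.8]
grip_width: 0.481
grip_force: 12.0
time: 11.83
position: [0.4945, 0.4134, 0.0378]
tool_rot: [2.276, 2.165, 0.005]
ft_force: [0.7, 0.0, 0.3]
grip_width: 0.651
grip_force: 0.0
time: 12.5
position: [0.4934, 0.4124, 0.0356]
tool_rot: [2.276, 2.165, -0.0]
ft_force: [-0.9, -0.3, -1.3]
grip_width: 0.452
grip_force: 14.8
```

```bash

python3 -m crank '[[[0,0,0,0,0],[0,0,0,0,-0.1],[0,0,-4,0,-0.1],[0,0,-4,0,-0.1],[0,0,0,0,0.4],[0,0,0,0,0.4],[0,0,0,0,0.4],[0,0,0,0,0.4],[0,0,0,0,0.4],[0,0,0,0,0.4]]]' 15
python3 -m crank '[[[0,0,-4,0,0.4],[0,0,-16,0,0.4],[0,0,-30,0,0.4],[0,0,-35,0,0.4],[0,0,-35,0,0.4],[0,0,-35,0,0.4],[0,0,-30,0,0.4],[0,0,0,0,0.4]]]' 18
python3 - <<'E'
from h import *
from bench import get_image
y=.145;c=np.array([.5363,-.1127])
Rz=lambda a:np.array([[np.cos(a),-np.sin(a)],[np.sin(a),np.cos(a)]])
p=c+Rz(y)@[-.008,-.028];print(p)
go((p[0],p[1],.22),90+np.degrees(y))
im=get_image("side")["pixels"];c=im[70:140,240:285].astype(int)
m=(c.min(2)>105)&(c.max(2)-c.min(2)<45)
print("\n".join("%3d "%(70+i)+"".join("#" if v else "." for v in r) for i,r in enumerate(m) if r.any()))
E
```

```text
time: 13.33
position: [0.4938, 0.4128, 0.0442]
tool_rot: [2.276, 2.165, 0.002]
ft_force: [-0.3, 0.5, 3.3]
grip_width: 0.418
grip_force: 15.0
time: 14.0
position: [0.4957, 0.4146, 0.2365]
tool_rot: [-2.276, -2.165, -0.018]
ft_force: [0.7, 0.5, 0.1]
grip_width: 0.415
grip_force: 17.7
[ 0.53242974 -0.1415621 ]
t 14.0 pos [0.4957 0.4146 0.2365] yhead -2.87 tilt [ 0.008   0.0081 -0.9999] f [0.7 0.5 0.1] w 0.415 gf 17.7
tool mm [-553.7   64.3   12.3]
turn 1.376
 70 ###..........############..........#######...
 71 ###.........##############.........########..
 72 ####........##############.........########..
 73 ###...........#........................###...
 74 ......................................####...
 75 .............#############.........########..
 76 ###..........#############........#########..
 77 ###..........#############.....##############
 78 ########.....#############....###############
 79 ########.....#############....###############
 80 #########.....##########......###############
 81 #########......#########......###############
 82 #########......#########......######
[... 1709 characters left out ...]

117 .................................############
118 ........................##.......############
119 .................................############
120 .................................############
121 .................................############
122 .................................############
123 ................................#############
124 ................................#############
125 .................................############
126 .................................############
127 .................................############
128 ................................#############
129 ................................####.........
133 ....................................#........
```

```bash

python3 -m crank '[[[-15,1.7,-5,0,0.4],[-28,3.3,0,0,0.4],[-36,4.2,0,0,0.4],[-36,4.2,0,0,0.4],[-36,4.2,0,0,0.4],[-36,4.2,0,0,0.4],[-36,4.2,0,0,0.4],[-36,4.2,0,0,0.4],[-36,4.2,0,0,0.4],[-36,4.2,0,0,0.4]]]' 18
python3 -m crank '[[[-36,4.2,0,0,0.4],[-36,4.2,0,0,0.4],[-36,4.2,0,0,0.4],[-36,4.2,0,0,0.4],[-36,4.2,0,0,0.4],[-28,3.3,0,0,0.4],[-14,1.6,0,0,0.4],[0,0,0,0.08,0.4],[0,0,0,0.12,0.4],[0,0,0,0.12,0.4]]]' 18
python3 -m crank '[[[0,0,0,0.12,0.4],[0,0,0,0.12,0.4],[0,0,0,0.12,0.4],[0,0,0,0.12,0.4],[0,0,0,0.12,0.4],[0,0,0,0.12,0.4],[0,0,0,0.12,0.4],[0,0,0,0.12,0.4],[0,0,0,0.096,0.4],[0,0,0,0,0.4]]]' 18
python3 - <<'E'
from h import *
from bench import get_image,ctrl
import cv2
D=pickle.load(open("d0.pkl","rb"))
go((.5324,-.1416,.12),98.3)
s=ctrl.get_state();W=get_image("wrist");S=get_image("scene");Q=get_image("side");pickle.dump((s,W,S,Q),open("w6.pkl","wb"))
print(s["joint_positions"].round(2))
# blue lid top emblem / yellow jam lid by colour
def blobs(im,lo,hi,mn):
    h=cv2.cvtColor(im["pixels"],cv2.COLOR_RGB2HSV);m=cv2.inRange(h,np.array(lo),np.array(hi))
    n,l,st,c=cv2.connectedComponentsWithStats(m);return [(st[i].tolist(),c[i].round(1).tolist()) for i in range(1,n) if st[i,4]>mn]
for n,im in(("W",W),("S",S),("Q",Q)):
    print(n,"yel",blobs(im,(20,120,120),(35,255,255),25));print(n,"blue",blobs(im,(100,100,40),(125,255,255),12))
E
```

```text
time: 14.88
position: [0.5134, 0.077, 0.2318]
tool_rot: [-2.275, -2.163, 0.006]
ft_force: [0.9, 0.1, -1.1]
grip_width: 0.42
grip_force: 17.7
time: 15.72
position: [0.5278, -0.1441, 0.2316]
tool_rot: [-2.597, -1.763, 0.005]
ft_force: [0.3, -0.2, -0.9]
grip_width: 0.421
grip_force: 17.7
time: 16.55
position: [0.5281, -0.1435, 0.2319]
tool_rot: [-3.133, -0.222, 0.006]
ft_force: [0.2, -0.2, -0.9]
grip_width: 0.422
grip_force: 17.7
t 16.55 pos [ 0.5281 -0.1435  0.2319] yhead -81.89 tilt [-4.e-03  5.e-04 -1.e+00] f [ 0.2 -0.2 -0.9] w 0.422 gf 17.7
tool mm [  4.9  -1.2 111.8]
turn -0.003
[-0.49  0.11  0.76  1.72 -0.08  1.35 -1.14]
W yel [([189, 67, 87, 91, 6208], [232.1, 111.9]), ([172, 158, 15, 24, 303], [178.6, 169.7]), ([37, 161, 30, 23, 561], [51.5, 170.9]), ([123, 232, 14, 3, 34], [128.9, 233.1]), ([175, 292, 10, 61, 318], [178.6, 324.0]), ([371, 292, 11, 61, 347], [376.6, 324.1]), ([125, 367, 400, 23, 7181], [339.0, 380.1])]
W blue []
S yel [([171, 145, 20, 15, 153], [178.9, 151.0]), ([192, 156, 11, 5, 38], [196.9, 157.9]), ([291, 173, 19, 13, 121], [298.0, 180.1]), ([151, 190, 12, 7, 59], [156.5, 193.3]), ([234, 199, 9, 6, 37], [237.8, 201.4]), ([503, 205, 22, 12, 127], [512.4, 210.4])]
S blue [([287, 211, 6, 5, 14], [289.4, 212.6]), ([525, 219, 26, 26, 464], [537.3, 231.4])]
Q yel [([319, 97, 12, 7, 63], [324.7, 100.4]), ([309, 136, 17, 15, 186], [317.2, 142.7]), ([299, 193, 23, 16, 290], [310.1, 200.3]), ([429, 373, 12, 17, 64], [432.8, 382.7])]
Q blue [([308, 105, 9, 11, 30], [312.0, 109.9])]
```

```bash
python3 - <<'E'
from h import *
import cv2
s,W,S,Q=pickle.load(open("w6.pkl","rb"))
print("jam",plane(wray(s,W,(232,112)),.135).round(4))
h=W["pixels"].astype(int);m=((h.min(2)>140)&(h.max(2)-h.min(2)<35)).astype(np.uint8)
n,l,st,c=cv2.connectedComponentsWithStats(m)
for i in range(1,n):
    if st[i,4]>200:
        cs,_=cv2.findContours((l==i).astype(np.uint8),cv2.RETR_EXTERNAL,cv2.CHAIN_APPROX_SIMPLE)
        a=cv2.approxPolyDP(cs[0],8,True)[:,0];print(st[i].tolist());print([(p.tolist(),plane(wray(s,W,p),.053)[:2].round(3).tolist()) for p in a])
go((.5324,-.1416,.12))
E
```

```text
jam [ 0.5939 -0.1011  0.135 ]
[0, 49, 56, 255, 7754]
[([0, 49], [0.613, 0.109]), ([0, 280], [0.389, 0.127]), ([52, 281], [0.395, 0.074]), ([0, 282], [0.387, 0.127]), ([24, 303], [0.365, 0.104]), ([11, 285], [0.385, 0.116]), ([55, 282], [0.395, 0.071])]
[177, 51, 136, 236, 18655]
[([177, 51], [0.632, -0.04]), ([194, 274], [0.424, -0.07]), ([205, 275], [0.424, -0.081]), ([196, 264], [0.435, -0.071]), ([205, 270], [0.43, -0.081]), ([224, 233], [0.473, -0.096]), ([245, 230], [0.479, -0.116]), ([240, 266], [0.439, -0.115]), ([250, 286], [0.418, -0.128]), ([276, 275], [0.434, -0.153]), ([306, 282], [0.431, -0.184]), ([307, 52], [0.647, -0.15])]
[500, 163, 55, 51, 2036]
[([544, 166], [0.581, -0.384]), ([508, 173], [0.57, -0.353]), ([503, 204], [0.54, -0.358]), ([543, 207], [0.542, -0.397]), ([554, 191], [0.559, -0.402])]
[58, 180, 83, 5, 411]
[([58, 181], [0.503, 0.064]), ([140, 183], [0.512, -0.012])]
[249, 289, 63, 14, 636]
[([249, 302], [0.399, -0.129]), ([311, 301], [0.41, -0.193]), ([274, 289], [0.418, -0.153])]
[502, 293, 37, 11, 291]
[([502, 295], [0.444, -0.388]), ([538, 302], [0.442, -0.428])]
[241, 337, 78, 29, 1604]
[([241, 338], [0.354, -0.126]), ([272, 365], [0.324, -0.164]), ([301, 360], [0.335, -0.194]), ([318, 338], [0.366, -0.208])]
[509, 337, 30, 18, 323]
[([509, 353], [0.376, -0.419]), ([538, 337], [0.401, -0.443]), ([513, 337], [0.397, -0.416])]
t 16.7 pos [ 0.5291 -0.1432  0.2327] yhead -81.58 tilt [-2.1e-03  4.0e-04 -1.0e+00] f [ 0.3 -0.2 -1.4] w 0.422 gf 17.7
tool mm [  3.8  -1.  112.7]
```

```bash

python3 -m crank '[[[3.8,-1,0,0,0.4],[0,0,15,0,0.4],[0,0,30,0,0.4],[0,0,30,0,0.4],[0,0,25,0,0.4],[0,0,15,0,0.4],[0,0,10,0,0.4],[0,0,4,0,0.4],[0,0,0,0,0.4]]]' 18
python3 -m crank '[[[0,0,3,0,0.4],[0,0,2,0,0.4],[0,0,0,0,0.4]]]' 18
python3 -m crank '[[[0,0,2,0,0.4],[0,0,0,0,0.4]]]' 15
python3 -m crank '[[[0,0,2,0,0.4],[0,0,0,0,0.4]]]' 15
```

```text
time: 17.45
position: [0.5336, -0.1414, 0.1042]
tool_rot: [3.133, 0.228, -0.002]
ft_force: [-0.6, 0.0, -0.9]
grip_width: 0.422
grip_force: 17.7
time: 17.7
position: [0.5343, -0.1415, 0.1003]
tool_rot: [-3.133, -0.228, -0.002]
ft_force: [-1.1, -0.8, -0.5]
grip_width: 0.419
grip_force: 17.7
time: 17.87
position: [0.5339, -0.1414, 0.0979]
tool_rot: [-3.133, -0.227, -0.001]
ft_force: [0.4, -0.0, -1.0]
grip_width: 0.42
grip_force: 14.8
time: 18.03
position: [0.5337, -0.1413, 0.0956]
tool_rot: [-3.133, -0.228, 0.0]
ft_force: [0.4, -0.3, -1.4]
grip_width: 0.424
grip_force: 14.8
```

```bash

for i in 1 2 ; do python3 -m crank '[[[0,0,1.5,0,0.4],[0,0,0,0,0.4]]]' 10; done
```

```text
time: 18.2
position: [0.5342, -0.1414, 0.0945]
tool_rot: [-3.133, -0.227, -0.001]
ft_force: [-0.1, -0.6, -0.8]
grip_width: 0.426
grip_force: 9.9
time: 18.37
position: [0.535, -0.1415, 0.0942]
tool_rot: [-3.133, -0.227, -0.004]
ft_force: [-1.7, 0.6, 7.9]
grip_width: 0.427
grip_force: 10.4
```

```bash

python3 -m crank '[[[0,0,-0.8,0,0.1],[0,0,0,0,0],[0,0,0,0,-0.2],[0,0,0,0,-0.2],[0,0,-8,0,-0.2],[0,0,-15,0,-0.2],[0,0,-25,0,-0.2],[0,0,-35,0,-0.2],[0,0,-35,0,-0.4],[0,0,-20,0,-0.4]]]' 10
python3 - <<'E'
from h import *
from bench import get_image,ctrl
import cv2
s=ctrl.get_state();W=get_image("wrist");S=get_image("scene");Q=get_image("side");pickle.dump((s,W,S,Q),open("w7.pkl","wb"))
c=Q["pixels"][175:250,240:345].astype(int)
ch=lambda p:"R" if p[0]-max(p[1],p[2])>50 else "b" if p[2]-p[0]>25 else "#" if p.min()>185 else "+" if p.min()>150 else "-" if p.min()>100 else "."
print("\n".join("%3d "%(175+i)+"".join(ch(p) for p in r) for i,r in enumerate(c)))
go((.482,-.12,.2),98.3)
E
```

```text
time: 19.2
position: [0.5349, -0.1422, 0.2358]
tool_rot: [3.133, 0.226, 0.007]
ft_force: [0.6, -0.2, -0.6]
grip_width: 0.667
grip_force: 0.0
175 #####+..---.....--#######################+-.....----........-++-.........................................
176 #####+-.---......-#######################++-..----+-.........-+-.........................................
177 #####+-.---......-#########################+++++++++-.......-+++-........................................
178 ######-----.....-+#################################+-.......-+##+-.......................................
179 ######+----.....-+#################################+-.......-###+-.......................................
180 #######+---....-+###################################-.......-####+-......................................
181 #######++------+####################################-.......-####+-....................................-.
182 #########+++++######################################-.......-+####-...................................---
183 ####################################################-.....-.--+++--........
[... 6747 characters left out ...]
..............-+++---------...RRRRRRRRRRRRRRRRRRRRRRRRRRRRRRRRR........................................
246 .................-----.........RRRRRRRRRRRRRRRRRRRRRRRRRRRR..............................................
247 ...............................RRRRRRRRRRRRRRRRRRRRRR....................................................
248 ................................RRRRRRRRRRRRRRR..........................................................
249 .................................RRRRRRR.................................................................
t 19.35 pos [ 0.5349 -0.1419  0.2337] yhead -81.71 tilt [ 4.2e-03  2.0e-04 -1.0e+00] f [-0.3  0.  -1. ] w 0.691 gf 0.0
tool mm [-49.3 -29.3  33.5]
turn -0.0
```

The mask shows the shaker upright on the right pan: dome at (288,210), base at (288,233), one above the other. Next I'll pick up the blue jar.

```bash

python3 -m crank '[[[-25,-15,0,0,-0.6],[-24.3,-14.3,0,0,-1],[0,0,0,0,-1],[0,0,0,0,-1],[0,0,25,0,-1],[0,0,30,0,-1],[0,0,30,0,-1],[0,0,25,0,-1],[0,0,15,0,-1],[0,0,7,0,-1]]]' 15
python3 -m crank '[[[0,0,0,0,0.3],[0,0,0,0,0.3],[0,0,0,0,0.3],[0,0,0,0,0.3],[0,0,0,0,0.3],[0,0,0,0,0.3],[0,0,0,0,0.3],[0,0,0,0,0.3],[0,0,0,0,0.3],[0,0,0,0,0.3]]]' 10
python3 - <<'E'
from h import *
go((.482,-.12,.101),98.3)
E
```

```text
time: 20.18
position: [0.4792, -0.1199, 0.0965]
tool_rot: [3.132, 0.226, -0.008]
ft_force: [0.1, 0.5, 0.0]
grip_width: 1.001
grip_force: 0.0
time: 21.02
position: [0.4809, -0.1193, 0.0998]
tool_rot: [-3.133, -0.228, -0.001]
ft_force: [-0.4, 1.1, 1.2]
grip_width: 0.469
grip_force: 10.0
t 21.02 pos [ 0.4809 -0.1193  0.0998] yhead -81.69 tilt [ 4.e-04  5.e-04 -1.e+00] f [-0.4  1.1  1.2] w 0.469 gf 10.0
tool mm [ 1.   0.9 -1.2]
turn 0.0
```

```bash

python3 -m crank '[[[0,0,-4,0,0.3],[0,0,-12,0,0.3],[0,0,-30,0,0.3],[0,0,-38,0,0.3],[0,0,-38,0,0.3],[0,0,-25,0,0.3],[0,0,0,0,0.3]]]' 18
python3 -m crank '[[[3.5,-15,0,0,0.3],[6.5,-28,0,0,0.3],[8,-35,0,0,0.3],[8,-35,0,0,0.3],[8,-35,0,0,0.3],[8,-35,0,0,0.3],[6.5,-28,0,0,0.3],[4.5,-18,0,0,0.3],[2.1,-8.8,0,0,0.3],[0,0,0,0,0.3]]]' 18
python3 - <<'E'
from h import *
from bench import get_image,ctrl
import cv2
go((.501,.124,.125),98.3)
s=ctrl.get_state();W=get_image("wrist");Q=get_image("side");S=get_image("scene");pickle.dump((s,W,S,Q),open("w8.pkl","wb"))
# gold lid of red jar in scene and side
for n,im,b in(("S",S,(195,160,225,205)),("Q",Q,(240,145,265,165))):
    x0,y0,x1,y1=b;h=cv2.cvtColor(im["pixels"],cv2.COLOR_RGB2HSV)[y0:y1,x0:x1]
    m=(h[...,0]>10)&(h[...,0]<28)&(h[...,1]>90)&(h[...,2]>90);v,u=np.nonzero(m);print(n,m.sum(),u.mean()+x0,v.mean()+y0)
# wrist: blue jar lid & green/red neighbours: pan white extents
p=W["pixels"].astype(int);m=((p.min(2)>140)&(p.max(2)-p.min(2)<35)).astype(np.uint8)
n,l,st,c=cv2.connectedComponentsWithStats(m)
for i in range(1,n):
    if st[i,4]>2000:
        cs,_=cv2.findContours((l==i).astype(np.uint8),cv2.RETR_EXTERNAL,cv2.CHAIN_APPROX_SIMPLE)
        a=cv2.approxPolyDP(cs[0],8,True)[:,0];print([(q.tolist(),plane(wray(s,W,q),.075)[:2].round(3).tolist()) for q in a])
E
```

```text
time: 21.6
position: [0.4838, -0.1206, 0.2523]
tool_rot: [3.133, 0.226, 0.015]
ft_force: [1.5, 1.1, -0.3]
grip_width: 0.463
grip_force: 18.0
time: 22.43
position: [0.5004, 0.1256, 0.2456]
tool_rot: [3.132, 0.233, -0.002]
ft_force: [-0.1, -0.1, -1.6]
grip_width: 0.467
grip_force: 18.0
t 22.43 pos [0.5004 0.1256 0.2456] yhead -81.5 tilt [-1.4e-03 -9.0e-04 -1.0e+00] f [-0.1 -0.1 -1.6] w 0.467 gf 18.0
tool mm [  0.5   1.6 120.6]
turn 0.004
S 396 203.8181818181818 178.49747474747474
Q 69 252.55072463768116 153.8985507246377
[([215, 64], [0.598, 0.195]), ([221, 224], [0.457, 0.176]), ([202, 217], [0.462, 0.194]), ([201, 236], [0.442, 0.193]), ([236, 254], [0.428, 0.158]), ([236, 277], [0.404, 0.155]), ([242, 259], [0.424, 0.152]), ([273, 244], [0.444, 0.124]), ([301, 249], [0.443, 0.096]), ([319, 276], [0.417, 0.073]), ([317, 258], [0.436, 0.079]), ([290, 241], [0.45, 0.108]), ([238, 256], [0.427, 0.156]), ([248, 218], [0.467, 0.151]), ([272, 205], [0.483, 0.13]), ([306, 217], [0.476, 0.097]), ([319, 256], [0.438, 0.077]), ([335, 249], [0.448, 0.063]), ([345, 65], [0.613, 0.087])]
[([487, 68], [0.628, -0.032]), ([454, 270], [0.443, -0.058]), ([551, 275], [0.452, -0.155]), ([559, 181], [0.544, -0.127]), ([542, 213], [0.512, -0.123]), ([534, 194], [0.529, -0.109]), ([559, 179], [0.546, -0.127]), ([559, 158], [0.565, -0.119]), ([519, 152], [0.564, -0.082]), ([508, 120], [0.59, -0.063]), ([534, 91], [0.616, -0.077]), ([559, 90], [0.62, -0.098]), ([559, 68], [0.637, -0.091])]
```

```bash

python3 -m crank '[[[0.5,1.6,0,0.004,0.3],[0,0,12,0,0.3],[0,0,28,0,0.3],[0,0,28,0,0.3],[0,0,25,0,0.3],[0,0,14,0,0.3],[0,0,7,0,0.3],[0,0,4,0,0.3],[0,0,0,0,0.3]]]' 18
python3 -m crank '[[[0,0,2,0,0.3],[0,0,2,0,0.3],[0,0,2,0,0.3],[0,0,2,0,0.3],[0,0,2,0,0.3],[0,0,0,0,0.3]]]' 15
python3 -m crank '[[[0,0,2,0,0.3],[0,0,2,0,0.3],[0,0,2,0,0.3],[0,0,1,0,0.3],[0,0,0,0,0.3],[0,0,0,0,0.3],[0,0,0,0,0.3],[0,0,0,0,0.3]]]' 10
```

```text
time: 23.33
position: [0.5015, 0.1215, 0.1281]
tool_rot: [3.134, 0.219, -0.001]
ft_force: [-0.3, -0.3, -0.8]
grip_width: 0.464
grip_force: 18.0
time: 23.83
position: [0.5016, 0.1222, 0.1183]
tool_rot: [-3.134, -0.221, 0.0]
ft_force: [-0.3, 0.6, -0.7]
grip_width: 0.467
grip_force: 15.0
time: 24.5
position: [0.5017, 0.1222, 0.1116]
tool_rot: [-3.134, -0.221, -0.0]
ft_force: [0.1, 0.2, -0.6]
grip_width: 0.469
grip_force: 10.0
```

```bash

python3 -m crank '[[[0,0,1,0,0.3],[0,0,1,0,0.3],[0,0,0.5,0,0.3],[0,0,0,0,0.3],[0,0,0,0,0.3],[0,0,0,0,0.3],[0,0,0,0,0.3],[0,0,0,0,0.3]]]' 8
python3 - <<'E'
from h import *
from bench import ctrl
go((.5,.12,.109))
E
```

```text
time: 25.17
position: [0.5017, 0.1222, 0.1091]
tool_rot: [-3.134, -0.221, -0.0]
ft_force: [0.2, 0.3, -0.0]
grip_width: 0.464
grip_force: 8.0
t 25.17 pos [0.5017 0.1222 0.1091] yhead -81.93 tilt [ 1.e-04  1.e-04 -1.e+00] f [ 0.2  0.3 -0. ] w 0.464 gf 8.0
tool mm [-2.   2.   0.1]
```

```bash

python3 -m crank '[[[0,0,0,0,0.1],[0,0,0,0,0],[0,0,0,0,-0.15],[0,0,0,0,-0.3],[0,0,0,0,-0.3],[0,0,-10,0,-0.3],[0,0,-25,0,-0.3],[0,0,-35,0,-0.3],[0,0,-35,0,-0.3],[0,0,-35,0,-0.3]]]' 8
python3 -m crank '[[[0,0,-20,0,-0.5],[-20,0,-20,0,-0.5],[0,0,0,0,-0.5],[0,0,0,0,-0.5],[0,0,0,0,-0.5],[0,0,0,0,-0.5],[0,0,0,0,-0.5],[0,0,0,0,-0.5],[0,0,0,0,-0.5],[0,0,0,0,-0.5]]]'
python3 -m crank '[[[0,0,0,0,-0.5],[0,0,0,0,-0.5],[0,0,0,0,-0.5],[0,0,0,0,-0.5],[0,0,0,0,-0.5],[0,0,0,0,-0.5],[0,0,0,0,-0.5],[0,0,0,0,-0.5],[0,0,0,0,-0.5],[0,0,0,0,-0.5]]]'
python3 - <<'E'
from h import *
from bench import get_image,ctrl
Q=get_image("side");S=get_image("scene");W=get_image("wrist");pickle.dump((ctrl.get_state(),W,S,Q),open("w9.pkl","wb"))
ch=lambda p:"R" if p[0]-max(p[1],p[2])>50 else "b" if p[2]-p[0]>25 else "#" if p.min()>185 else "+" if p.min()>150 else "-" if p.min()>100 else "."
c=Q["pixels"][140:248,230:345].astype(int)
print("\n".join("%3d "%(140+i)+"".join(ch(p) for p in r) for i,r in enumerate(c)))
E
```

```text
time: 26.0
position: [0.5014, 0.1218, 0.2514]
tool_rot: [-3.134, -0.22, -0.001]
ft_force: [-0.4, 0.4, 0.1]
grip_width: 0.648
grip_force: 0.0
time: 26.83
position: [0.4818, 0.1193, 0.2886]
tool_rot: [3.133, 0.221, -0.001]
ft_force: [-0.4, -0.2, 0.3]
grip_width: 0.75
grip_force: 0.0
time: 27.67
position: [0.4819, 0.1194, 0.2891]
tool_rot: [-3.134, -0.221, -0.0]
ft_force: [0.9, 0.0, 0.4]
grip_width: 0.752
grip_force: 0.0
140 ................................................................RRRRRRRRRRRRRR....-----------......................
141 ................................................................RRRRRRRRRRRRRR....-----------......................
142 ................................................................RRRRRRRRRRRR.......----------......................
143 .............................................................RRRRRRRRRRRRRR.................-......................
144 ...........................................................RRRRRRRRRRRRRRRR........................................
145 ..........................................................RRRRRRRRRRRRRRRR
[... 11581 characters left out ...]
...........-++++---------.RRRRRRRRRRRRRRRRRRRRRRRRRRRRRRRRRRRRRRRR..................................
243 ..........................--------......RRRRRRRRRRRRRRRRRRRRRRRRRRRRRRRRRRRRRRRRR..................................
244 ...........................-............RRRRRRRRRRRRRRRRRRRRRRRRRRRRRRRRRRRRRRRR...................................
245 .........................................RRRRRRRRRRRRRRRRRRRRRRRRRRRRRRRRRR........................................
246 .........................................RRRRRRRRRRRRRRRRRRRRRRRRRRRR..............................................
247 .........................................RRRRRRRRRRRRRRRRRRRRRR....................................................
```

The mask shows all five standing, with the right pan risen and the left pan down. I'll measure the level by comparing pan-edge shifts with the earlier frames taken at the stop.

```bash
python3 - <<'E'
from h import *
from bench import get_image
import cv2
_,_,S7,Q7=pickle.load(open("w7.pkl","rb"));D=pickle.load(open("d0.pkl","rb"));S9,Q9=get_image("scene"),get_image("side")
def proj(im,X):
    c=np.linalg.inv(im["T"])@np.r_[X,1];return np.array([im["fx"]*c[0]/c[2]+im["cx"],im["fy"]*c[1]/c[2]+im["cy"]])
def sh(A,B,X,r):
    u,v=proj(A,X).round().astype(int);g=lambda im:cv2.cvtColor(im["pixels"],cv2.COLOR_RGB2GRAY)
    k=6;up=lambda a:cv2.resize(a,None,fx=k,fy=k,interpolation=cv2.INTER_CUBIC)
    t=up(g(A)[v-r:v+r,u-r:u+r]);b=up(g(B)[v-r-6:v+r+6,u-r-6:u+r+6]);m=cv2.matchTemplate(b,t,cv2.TM_CCOEFF_NORMED)
    _,sc,_,l=cv2.minMaxLoc(m);d=np.array(l)/k-6
    e=proj(A,np.array(X)+[0,0,.0096])-proj(A,X);print((u,v),"shift",d.round(2),"score",round(sc,2),"per 9.6mm",e.round(2),"mm",(9.6*d@e/(e@e)).round(1))
print("right: expect +9.6")
for X in([.438,-.184,.053],[.648,-.153,.053]): sh(Q7,Q9,X,8);sh(S7,S9,X,8)
print("left: expect -9.6")
for X in([.391,.162,.072],[.403,.054,.072],[.613,.082,.072]): sh(D["side"],Q9,X,7);sh(D["scene"],S9,X,7)
E
```

```text
right: expect +9.6
(np.int64(256), np.int64(245)) shift [ 0.   -2.83] score 1.0 per 9.6mm [-0.1  -2.87] mm 9.5
(np.int64(305), np.int64(238)) shift [ 0.17 -2.33] score 0.99 per 9.6mm [ 0.16 -2.62] mm 8.6
(np.int64(333), np.int64(233)) shift [ 0.33 -2.67] score 1.0 per 9.6mm [ 0.21 -2.83] mm 9.1
(np.int64(321), np.int64(194)) shift [-0.17 -1.33] score 0.87 per 9.6mm [ 0.22 -2.49] mm 5.0
left: expect -9.6
(np.int64(234), np.int64(173)) shift [0.17 2.17] score 0.97 per 9.6mm [-0.16 -2.62] mm -7.9
(np.int64(189), np.int64(209)) shift [0.33 1.  ] score 0.75 per 9.6mm [-0.42 -2.6 ] mm -3.8
(np.int64(239), np.int64(191)) shift [-0.5  1. ] score 0.92 per 9.6mm [-0.15 -2.71] mm -3.4
(np.int64(223), np.int64(216)) shift [0.5  1.17] score 0.92 per 9.6mm [-0.26 -2.62] mm -4.4
(np.int64(307), np.int64(182)) shift [-1.    1.67] score 0.97 per 9.6mm [ 0.09 -2.67] mm -6.1
(np.int64(249), np.int64(177)) shift [0.17 2.17] score 0.93 per 9.6mm [-0.11 -2.48] mm -8.4
```

The right pan rose about 9.2 mm of the expected 9.6 mm, and the clean left-pan matches agree, so the balance is level within measurement. The blue jar's lid sits straight above its base, and the gripper is clear.

```bash
python3 -c "
from bench import job
print(job.close_job())"
```

```text
the job is handed in; nothing more can be done
None
```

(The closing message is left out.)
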